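# Stack three brass rings on a stepped soldering-jig post and clamp them home

### The job

Load the soldering jig: swing its hold-down arm up and back out of the way, thread the three brass rings onto the stepped post (large at the bottom, then medium, then small on top), then swing the arm down onto the stack and press it until the sprung seat under the rings is fully down, so that the arm stays there level and holds the stack home. Leave the other things on the bench where they are.

Things in the scene. Friction and masses are not known exactly. Their poses are not given: they have to be found in the camera images.
- jig: Fixed steel jig; its place and yaw change. Origin on the table under the axis of the upright post; z is up; +x points from the post to the hinge of the hold-down arm. Base plate 14 mm thick, x = -45 to +160 mm, y = -42 to +42 mm. Two hinge cheeks at x = 105 to 135, y = -26 to +26 mm, reach z = 96 mm.
- jig_post (a point): Tip of the stepped post, on its axis, 83 mm above the table; axes as the jig. Heights above the table: the post is 26 mm across up to 31 mm, 20 mm across from 34 to 49, 14 mm across from 52 to 78, with cone steps between and a tapered tip.
- jig_hinge (a point): Middle of the hold-down arm's hinge axis: jig x = 120, y = 0, z = 80 mm; the axis is parallel to the jig's y. Axes as the jig.
- seat (a joint): Sprung steel seat, a 48 mm disc round the foot of the post, on which the rings rest. 0 = up (its top 28 mm above the table), 0.006 = fully pressed down (22 mm). The spring pushes up with about 5.5 N when up, 8.5 N when down: more than the rings weigh, so only the hold-down arm keeps it down.
- holddown (a joint): Angle of the arm: 0 = level, pressing the full stack with the seat just fully down; grows as it swings up and back (1.57 upright, 2.0 = stop). A stiff friction hinge (1 N m) keeps it where it is left. A fork of two bars, 34 mm wide in all, 12 mm high, straddles the post; round feet under the bars, 120 mm from the hinge, press the top ring on both sides of the post.
- holddown_ball (a point): Centre of the black ball knob, 22 mm across, at the tip of the hold-down arm on a 10 mm stem, 190 mm from the hinge axis. With the arm at angle a it is at jig x = 120 - 190 cos a, y = 0, z = 80 + 190 sin a (mm).
- large_ring: Plain brass ring 52 mm across, 14 mm high, bore 29 mm, about 0.17 kg, lying flat. Origin on its axis at mid-height; z along the axis. Home: origin 29 mm above the table on the post's axis (35 mm while the seat is up).
- medium_ring: Plain brass ring 42 mm across, 18 mm high, bore 23 mm, about 0.15 kg, lying flat. Origin on its axis at mid-height; z along the axis. Home: origin 45 mm above the table on the post's axis (51 mm while the seat is up).
- small_ring: Plain brass ring 34 mm across, 14 mm high, bore 17 mm, about 0.08 kg, lying flat. Origin on its axis at mid-height; z along the axis. Home: origin 61 mm above the table on the post's axis (67 mm while the seat is up).
- onion_bead: Bystander: closed onion-shaped brass bead, 50 mm across, 42 mm high. Origin under its centre.
- nozzle: Bystander: small brass nozzle lying flat, about 38 mm long along x, 14 mm wide, 12 mm high. Origin under its middle.
- sanding_block: Bystander: cork sanding block 85 x 36 x 24 mm, long side along x. Origin under its centre.
- tin_lid: Bystander: round shallow steel tin lid 100 mm across, 18 mm high. Origin under its centre.
- brass_blank: Bystander: upright solid brass cylinder 48 mm across, 80 mm high, 0.7 kg. Origin under its centre.
- hammer: Bystander: hammer lying along its x, 260 mm long, 26 mm thick, handle to -x; its 90 mm wide head lies across x at 105 to 130 mm. Origin under the middle of its length.
Things that resemble listed ones, but are neither listed nor needed, are in the scene too. What is shaped like the medium_ring but green or white is not meant.

How it is judged:
By the outcome, as a careful person would: the job done as asked, in the order asked, and still so for the second after the job is handed in, with the robot touching nothing.
It also fails if it takes over 72 s, if anything falls off the work surface, if the arm or the gripper's body presses on something with over 40 N, if the wrist force passes 120 N, or if a joint passes its speed limit or range.

### The arm

A 6-joint arm with a two-finger parallel gripper is mounted at the origin on the work surface. World frame = base frame: x ahead of the robot, y to its left, z up, the work surface at z = 0. Lengths are in m, angles in degrees, forces in N, time in s.
With the tool pointing down it reaches from about 0.4 to 0.825 m from the base axis. Payload 7 kg.
Tool frame: the origin (TCP) lies on the centre line of the jaws, within the pads' length; the fingertips stand 19 mm ahead of it and the grasp point (between the pads) is the TCP (r.tips_ahead is the distance from the TCP to the fingertips, in m); z points along the fingers, y is the line along which they close (so a half turn about z gives the same grasp; the last joint's range is limited). The gripper opens to 88 mm and grips with 3 to 60 N. Pads are 19 mm wide; open, the fingers measure 130 mm over their backs; the gripper's body (78 mm by 193 mm) begins 47 mm behind the grasp point.
Start: joints at [87.038, 20.546, 0.682, 0, -70.136, -16.507], TCP at [0.225, 0.636, 0.246] pointing down, gripper open.
Joint ranges: [-176.03, 176.03], [-82.01, 121.73], [-58.28, 71.71], [-173.87, 95.51], [-174.79, -0.11], [-173.66, 173.66]. Speed limits (degrees/s): [136.94, 136.94, 172.46, 180, 180, 180].

### API

Orientations are given as [roll, pitch, yaw] about the fixed x, y, z axes, in that order (R = Rz(yaw) Ry(pitch) Rx(roll)).
In Python, from plant import r, viewer, close_job gives the robot as it stands. The module is installed in compiled form; this text tells all that it offers.
- The arm moves only by the tool arm_command, never from a script. Its arguments are lists of equal length, an entry for each row: "travel": the shift along the world's x, y, z scaled (see below), a list of three; "delta_rot": the turn, a rotation vector about the world's x, y, z scaled (see below), a list of three. In form: {"travel": [[dx, dy, dz], ...], "delta_rot": [[rx, ry, rz], ...]}. A call has 1 to 20 rows; each row is the pose to reach, as a shift and turn from the pose commanded when the call began; what a row does not reach only later rows make up. The controller multiplies each number of a shift by 0.5 m and each number of a turn by 90 degrees. A row lasts 1/8 s, in which the tool goes at most 62.5 mm and 10.7 degrees, less where a joint would pass 70% of its speed; a pose out of reach is approached as far as the arm can. A call with a number of a shift or a turn outside -1 to 1 is refused whole. A call with a gripper value outside its range is refused whole. "grip" is the opening, from 0 (shut) to 1 (fully open), set as the call begins (left out, the last holds). The fingers move at their own pace and stop on an object; "newtons" is the grip in N (left out, the last holds). Time passes only in rows, so rows that repeat a pose let the fingers close. It gives the time, the measured TCP pose, the force, the opening and the grip force at its end, in the units of the state.
- r.get_state(): the state, without advancing time (a new reading comes with each control period).
- viewer.capture(name): name is "scene" or "top" or "wrist"; returns a dict with "img" (400x640x3 uint8, red, green, blue), "camera_matrix" (3x3 intrinsics, pixels), "R" (3x3) and "t" (3): a world point X has camera coordinates R X + t; the wrist camera has in their place "mount" (4x4, takes a point from camera to tool coordinates, whose origin is the TCP and whose axes are the flange's). Camera axes: x right, y down, z forward; pixel columns grow to the right and rows downward; lengths in m; the calibration is good to about 2 mm. The wrist camera is an equidistant fisheye: a pixel r from the principal point sees the ray r / f radians off the axis. A picture is of the moment at which its call begins: read the wrist's pose just before it. There is no depth.
- close_job(): hands the job in; it is judged then, once.
The state is a dict: "time_s": time; "joints": joint angles; "qd": joint speeds; "joint_torque": joint torques, N m; "tcp_pos": TCP position; "eef_rot": TCP orientation; "contact_force": force on the tool from outside, world axes, zero at the start; "moment": the same for the moment, N m; "gripper_width": finger opening in m; "gripper_force": force on a finger pad.
Only numpy, scipy, OpenCV 4.12 (cv2) and the standard library are available. Lean on these libraries where they do the work, as an engineer would, in place of code of your own. Each camera call takes 0.05 s, during which the arm holds its last target. There are 200 camera calls.

## Working session

There is one attempt and no reset: what is moved stays moved. The work goes in short steps, Python scripts to look and compute and a tool call to move; the robot and the scene stay as the last step left them, time stands still between calls to the robot, and variables do not carry over. Pictures are saved under pics/ and viewed, at most 10 in all, crops included, and the job is handed in when it is done.

Besides the shell and the picture viewer there is one more tool, called after "Call:" as a command line: name --argument value ..., lists and objects as JSON in quotes. arm_command: Moves the arm, as the interface text tells. Shifts and turns lie within -1 to 1; 1 stands for 0.5 m of shift or 90 degrees of turn. Its arguments: {"type":"object","properties":{"travel":{"type":"array"},"delta_rot":{"type":"array"},"grip":{"type":"number"},"newtons":{"type":"number"}},"required":["travel","delta_rot"]}

```bash
mkdir -p pics
cat > h.py <<'E'
import numpy as np, cv2
from plant import r, viewer
def ray(c,u,v):
    K=np.array(c["camera_matrix"]);R=np.array(c["R"]);t=np.array(c["t"])
    d=R.T@np.linalg.solve(K,[u,v,1.]);return -R.T@t,d
def onz(c,u,v,z):
    o,d=ray(c,u,v);return o+d*(z-o[2])/d[2]
def proj(c,X):
    p=np.array(c["R"])@X+np.array(c["t"]);p=np.array(c["camera_matrix"])@p;return p[:2]/p[2]
def save(c,n): cv2.imwrite("pics/"+n,cv2.cvtColor(c["img"],cv2.COLOR_RGB2BGR))
E
python3 - <<'E'
from h import *
import pickle
s=r.get_state();print(s)
d={n:viewer.capture(n) for n in("top","scene")}
pickle.dump(d,open("d.pkl","wb"))
for n in d: save(d[n],n+".png"); print(n,d[n]["camera_matrix"],d[n]["R"],d[n]["t"])
E
```

```text
{'time_s': 0.0, 'joints': array([ 8.70404829e+01,  2.05921098e+01,  6.32989323e-01, -2.14265087e-02,
       -7.01360800e+01, -1.65085406e+01]), 'qd': array([ 0.03313156, -0.0533716 , -0.04553884, -0.11602493, -0.08916334,
        0.00163451]), 'joint_torque': array([ 7.02877533e-04, -5.82715344e+01,  2.93062645e+01,  6.99704692e+00,
        6.97860582e-03, -1.33429407e-04]), 'tcp_pos': array([0.22480865, 0.63596512, 0.24460498]), 'eef_rot': array([ 1.79903000e+02, -7.74298408e-03, -1.94753483e+01]), 'contact_force': array([-0.5044021 ,  0.4994663 ,  0.31172822]), 'moment': array([ 0.02661369, -0.00894701,  0.0084829 ]), 'gripper_force': 0.0, 'gripper_width': 0.08786035778460738}
top [[438.46134995   0.         317.6045313 ]
 [  0.         438.46134995 201.02852914]
 [  0.           0.           1.        ]] [[ 0.09034733 -0.99589792 -0.0049694 ]
 [-0.97559074 -0.08750006 -0.20141115]
 [ 0.20015013  0.02304506 -0.97949418]] [-0.08774828  0.52206073  0.86375507]
scene [[370.91014153   0.         319.83020198]
 [  0.         370.91014153 187.06787698]
 [  0.           0.           1.        ]] [[-0.62449442  0.78089741  0.014351  ]
 [ 0.48622494  0.40308908 -0.7753093 ]
 [-0.61122175 -0.47719851 -0.63141868]] [ 0.38396912 -0.16834077  1.33080185]
```

View pics/top.png

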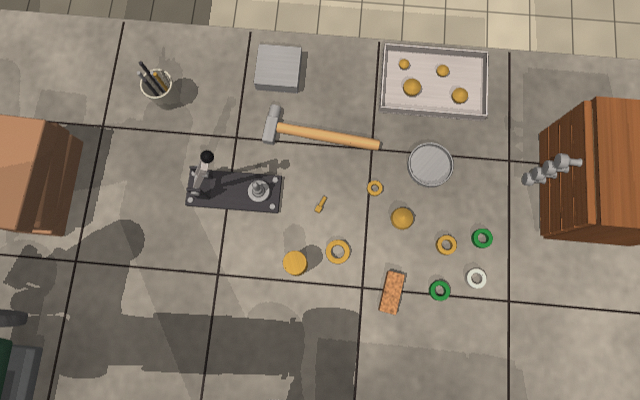

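View pics/scene.png

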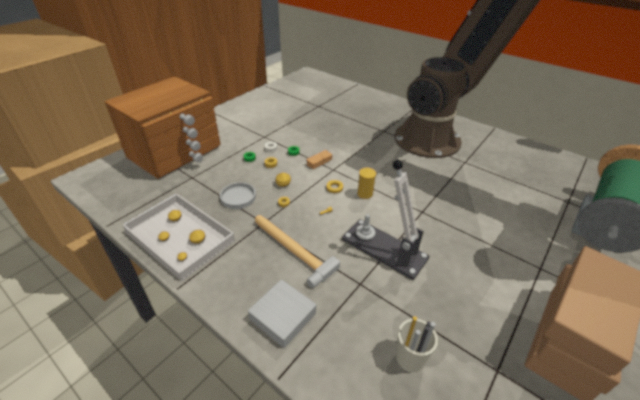

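The top view shows the large ring at (338,251), medium at (446,244), small at (375,188), jig post near (259,187) and the hold-down ball at (207,157). The arm is roughly upright. Next I measure these points.

```bash
cat > m.py <<'E'
from h import *
import pickle
d=pickle.load(open("d.pkl","rb"));T=d["top"];S=d["scene"]
hsv=cv2.cvtColor(T["img"],cv2.COLOR_RGB2HSV)
m=cv2.inRange(hsv,(12,130,90),(32,255,255))
n,l,st,ce=cv2.connectedComponentsWithStats(m)
for i in range(1,n):
    x,y,w,h,a=st[i]
    if a>30 and 150<y<300:
        c,_=cv2.findContours((l==i).astype(np.uint8),0,2)[0:2]
        c=max(c,key=len);e=cv2.fitEllipse(c)
        print(st[i],np.round(e[0],1),np.round(e[1],1),"z14",onz(T,*e[0],.012).round(4))
print("cam",onz(T,320,200,0),ray(T,0,0)[0],ray(S,0,0)[0])
# dark plate
g=hsv[...,2].copy()
for z,b in((0.014,1),):
    mk=cv2.inRange(hsv,(0,0,0),(180,110,75));roi=np.zeros_like(mk);roi[140:230,170:300]=1
    mk*=roi
    save({"img":cv2.resize(T["img"][130:230,170:300],None,fx=6,fy=6,interpolation=cv2.INTER_CUBIC)},"jig.png")
    save({"img":cv2.resize(S["img"][150:280,330:440],None,fx=5,fy=4.6,interpolation=cv2.INTER_CUBIC)},"jigs.png")
E
python3 m.py
```

```text
[367 181  15  15 138] [374.1 187.7] [14.2 14.6] z14 [ 0.5772 -0.1606  0.012 ]
[315 196  11  17  74] [319.7 205.2] [ 4.8 18. ] z14 [ 0.5273 -0.045   0.012 ]
[573 197   3  21  38] [573.8 209.3] [ 2.2 23.3] z14 [ 0.5676 -0.5952  0.012 ]
[391 208  22  21 371] [401.7 218.1] [20.5 21.5] z14 [ 0.5148 -0.2245  0.012 ]
[436 235  21  20 236] [445.9 244.6] [18.5 19.7] z14 [ 0.466  -0.3215  0.012 ]
[326 240  24  24 302] [337.4 251.3] [22.9 23.2] z14 [ 0.4309 -0.0915  0.012 ]
[283 251  24  24 454] [294.5 262.5] [22.8 23.7] z14 [ 0.399  -0.0027  0.012 ]
[379 271  25  43 680] [391.4 292.7] [18.4 50.3] z14 [ 0.3549 -0.211   0.012 ]
cam [ 0.54143255 -0.04431856  0.        ] [ 0.34436475 -0.06161327  0.95075586] [1.13505309 0.4030725  0.70426664]
```

View pics/jig.png

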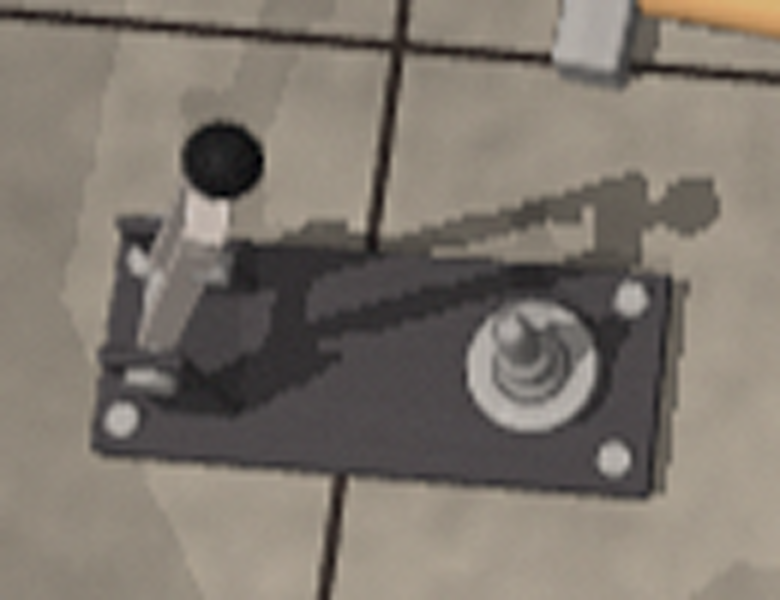

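View pics/jigs.png

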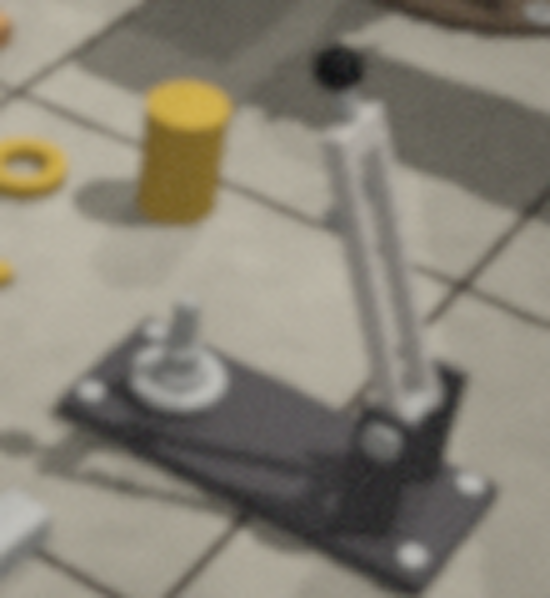

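The crops show the seat disc at crop (533,366), the post tip at (515,316) and the ball at (222,159). The plate screws are at (122,420), (614,459) and (630,298). In the scene crop the ball is at (338,67) and the tip at (186,302).

```bash
cat > m2.py <<'E'
from h import *
import pickle
d=pickle.load(open("d.pkl","rb"));T=d["top"];S=d["scene"]
f=lambda u,v:(170+(u+.5)/6-.5,130+(v+.5)/6-.5)
g=lambda u,v:(330+(u+.5)/5-.5,150+(v+.5)/4.6-.5)
def tri(a,b):
    o1,d1=ray(T,*a);o2,d2=ray(S,*b)
    s=np.linalg.lstsq(np.c_[d1,-d2],o2-o1,rcond=None)[0];p,q=o1+d1*s[0],o2+d2*s[1];return (p+q)/2,np.linalg.norm(p-q)
print("seat top",onz(T,*f(533,366),.028),"scene",onz(S,*g(178,377),.028))
print("tip",onz(T,*f(513,316),.083),tri(f(513,316),g(186,301)))
print("ball",tri(f(222,159),g(338,67)))
a,b,c=[onz(T,*f(*p),.016) for p in((122,420),(614,459),(630,298))]
print(a,b,c,np.linalg.norm(a-b),np.linalg.norm(c-b))
e=a-b;print("yaw",np.degrees(np.arctan2(e[1],e[0])),"perp",np.degrees(np.arctan2(*(c-b)[[1,0]])))
print("corners",[onz(T,*f(*p),.014).round(4) for p in((672,270),(652,490),(95,450))])
# rings: top-edge ellipse bores
hsv=cv2.cvtColor(T["img"],cv2.COLOR_RGB2HSV)
m=cv2.inRange(hsv,(12,130,90),(32,255,255))
for nm,(u,v),hh in(("L",(337,251),.014),("M",(446,244),.018),("S",(375,188),.014)):
    sub=m[v-18:v+18,u-18:u+18]
    cs,hi=cv2.findContours(sub,cv2.RETR_CCOMP,cv2.CHAIN_APPROX_NONE)
    for q,h_ in zip(cs,hi[0]):
        if len(q)>8:
            e=cv2.fitEllipse(q);pc=np.array(e[0])+[u-18,v-18];p0=onz(T,*pc,hh*(.5 if h_[3]<0 else .8))
            s=np.mean(e[1])*np.linalg.norm(p0-ray(T,0,0)[0])/438
            print(nm,"in" if h_[3]>=0 else "out",p0.round(4),"diam",round(s,4))
p=S["img"];hs=cv2.cvtColor(p,cv2.COLOR_RGB2HSV);ms=cv2.inRange(hs,(12,130,70),(32,255,255))
for nm,X in(("L",[.4309,-.0915,.007]),("M",[.466,-.3215,.009]),("S",[.5772,-.1606,.007])):
    u,v=proj(S,np.array(X)).astype(int);sub=ms[v-14:v+14,u-14:u+14];mo=cv2.moments(sub,True)
    cs=max(cv2.findContours(sub,0,cv2.CHAIN_APPROX_NONE)[0],key=len);x,y,w,h=cv2.boundingRect(cs)
    print(nm,onz(S,u-14+x+(w-1)/2,v-14+y+(h-1)/2,X[2]).round(4))
E
python3 m2.py
```

```text
seat top [0.5444432  0.08955344 0.028     ] scene [0.54618562 0.09115657 0.028     ]
tip [0.54923786 0.08936921 0.083     ] (array([0.54811533, 0.0896483 , 0.08589675]), np.float64(0.0017940502753127827))
ball (array([0.5444363 , 0.14342284, 0.25982063]), np.float64(2.5068206744580587e-05))
[0.51369769 0.23807701 0.016     ] [0.51534048 0.05822897 0.016     ] [0.57563503 0.05907247 0.016     ] 0.17985553818921915 0.06030045133833567
yaw 90.52334344232145 perp 0.8014924764581813
corners [array([0.5881, 0.0451, 0.014 ]), array([0.5056, 0.0435, 0.014 ]), array([0.5021, 0.2468, 0.014 ])]
L out [ 0.4313 -0.0916  0.007 ] diam 0.0497
L in [ 0.431  -0.0914  0.0112] diam 0.0313
M out [ 0.4665 -0.3224  0.009 ] diam 0.0429
M in [ 0.4658 -0.3207  0.0144] diam 0.0242
S out [ 0.5782 -0.1611  0.007 ] diam 0.0318
S in [ 0.5772 -0.1608  0.0112] diam 0.0185
L [ 0.4281 -0.0933  0.007 ]
M [ 0.4636 -0.325   0.009 ]
S [ 0.5756 -0.1617  0.007 ]
```

Call:
arm_command --travel '[[0,0,0.2],[0,0,0.31],[0,0,0.31],[0.64,-0.8,0.31],[0.64,-0.8,0.31],[0.64,-0.8,0.31],[0.64,-0.8,0.31],[0.64,-0.8,0.31],[0.64,-0.8,0.31],[0.64,-0.8,0.31],[0.64,-0.8,0.31],[0.64,-0.8,0.31],[0.64,-0.8,0.31]]' --delta_rot '[[0,0,-0.1],[0,0,-0.2],[0,0,-0.3],[0,0,-0.783],[0,0,-0.783],[0,0,-0.783],[0,0,-0.783],[0,0,-0.783],[0,0,-0.783],[0,0,-0.783],[0,0,-0.783],[0,0,-0.783],[0,0,-0.783]]' --grip 0 --newtons 30

```text
time_s: 1.72
tcp_pos: [0.5453, 0.2356, 0.4]
eef_rot: [179.9, -0.0, -90.1]
contact_force: [-0.1, -0.5, 0.2]
gripper_width: 0.0005
gripper_force: 0.0
```

Call:
arm_command --travel '[[0,-0.1,0],[0,-0.2,0],[0,-0.3,0],[0,-0.3,-0.1],[0,-0.3,-0.2],[0,-0.3,-0.266],[0,-0.3,-0.266],[0,-0.25,-0.266],[0,-0.21,-0.266],[0,-0.17,-0.266],[0,-0.13,-0.266],[0,-0.09,-0.266],[0,-0.06,-0.266],[0,-0.03,-0.266],[0,0,-0.266],[0,0.01,-0.266],[0,0.01,-0.266]]' --delta_rot '[[0,0,0],[0,0,0],[0,0,0],[0,0,0],[0,0,0],[0,0,0],[0,0,0],[0,0,0],[0,0,0],[0,0,0],[0,0,0],[0,0,0],[0,0,0],[0,0,0],[0,0,0],[0,0,0],[0,0,0]]'

```text
time_s: 3.85
tcp_pos: [0.5442, 0.2415, 0.2673]
eef_rot: [179.9, -0.1, -89.9]
contact_force: [-2.2, -4.4, -3.2]
gripper_width: 0.0003
gripper_force: 1.9
```

Call:
arm_command --travel '[[0,-0.05,0],[0,-0.15,0.02],[0,-0.3,0.04],[0,-0.3,0.04],[0,-0.3,0.04],[0,-0.3,0.04]]' --delta_rot '[[0,0,0],[0,0,0],[0,0,0],[0,0,0],[0,0,0],[0,0,0]]' --grip 0.8

```text
time_s: 4.6
tcp_pos: [0.5452, 0.0919, 0.2878]
eef_rot: [-179.9, 0.0, -89.9]
contact_force: [1.1, 0.2, 0.6]
gripper_width: 0.0549
gripper_force: 0.0
```

```bash
cat >> h.py <<'E'
from scipy.spatial.transform import Rotation as Ro
def wcap():
    s=r.get_state();c=viewer.capture("wrist");c["Rw"]=Ro.from_euler("xyz",s["eef_rot"],degrees=True).as_matrix();c["p"]=np.array(s["tcp_pos"]);return c
def wonz(c,u,v,z):
    K=np.array(c["camera_matrix"]);a=np.array([(u-K[0,2])/K[0,0],(v-K[1,2])/K[1,1]]);th=np.hypot(*a)
    d=np.r_[a/th*np.sin(th),np.cos(th)] if th>0 else np.array([0,0,1.])
    M=np.array(c["mount"]);o=c["Rw"]@M[:3,3]+c["p"];d=c["Rw"]@M[:3,:3]@d
    return o+d*(z-o[2])/d[2]
E
python3 - <<'E'
from h import *
import pickle
c=wcap();pickle.dump(c,open("w1.pkl","wb"));save(c,"w1.png");print(c["camera_matrix"],c["mount"],c["p"])
E
```

```text
[[309.70691629   0.         318.83655232]
 [  0.         309.70691629 195.16959327]
 [  0.           0.           1.        ]] [[ 3.17094207e-04 -9.68113799e-01 -2.50510621e-01  6.60606603e-02]
 [ 9.99999946e-01  3.28483500e-04 -3.65341525e-06 -1.23682858e-04]
 [ 8.58255272e-05 -2.50510606e-01  9.68113851e-01 -1.37929503e-01]
 [ 0.00000000e+00  0.00000000e+00  0.00000000e+00  1.00000000e+00]] [0.54522115 0.09186523 0.28783407]
```

View pics/w1.png

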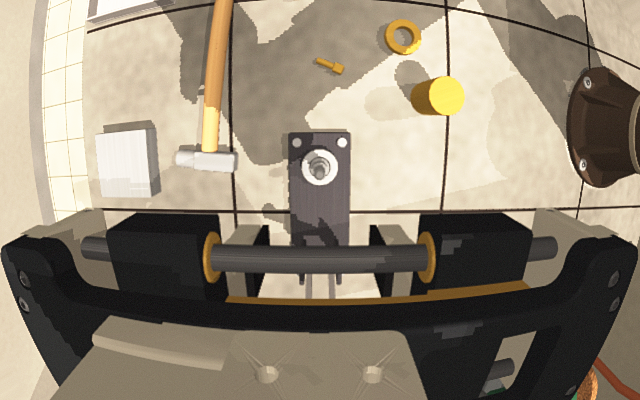

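The wrist view shows the seat disc at (320,167) with the post standing in it, and the large ring at (403,37). I measure both.

Run:
```python
from h import *
import pickle
c=pickle.load(open("w1.pkl","rb"))
im=c["img"];g=cv2.cvtColor(im,cv2.COLOR_RGB2GRAY);h=cv2.cvtColor(im,cv2.COLOR_RGB2HSV)
sub=(g[140:195,296:345]>170).astype(np.uint8)
cs=cv2.findContours(sub,0,cv2.CHAIN_APPROX_NONE)[0];q=max(cs,key=cv2.contourArea).reshape(-1,2)+[296,140]
P=np.array([wonz(c,*p,.028)[:2] for p in q.astype(float)])
(x,y),rad=cv2.minEnclosingCircle(P.astype(np.float32));print("seat",x,y,rad)
A=np.c_[2*P,np.ones(len(P))];s=np.linalg.lstsq(A,(P**2).sum(1),rcond=None)[0];print("fit",s[:2],np.sqrt(s[2]+s[:2]@s[:2]))
m=cv2.inRange(h,(12,120,80),(32,255,255))[10:65,370:435]
cs,hi=cv2.findContours(m,cv2.RETR_CCOMP,cv2.CHAIN_APPROX_NONE)
for q,k in zip(cs,hi[0]):
    if len(q)>20:
        P=np.array([wonz(c,*p,.014 if k[3]>=0 else .007)[:2] for p in (q.reshape(-1,2)+[370,10]).astype(float)])
        A=np.c_[2*P,np.ones(len(P))];s=np.linalg.lstsq(A,(P**2).sum(1),rcond=None)[0];print("ring",k[3],s[:2],np.sqrt(s[2]+s[:2]@s[:2]))
for p in((319,174),(319,177),(319,171)):print(p,wonz(c,*p,.083))
save({"img":cv2.resize(im[130:210,280:360],None,fx=6,fy=6,interpolation=cv2.INTER_CUBIC)},"w1c.png")
```

```text
seat 0.5447247624397278 0.09126245230436325 0.02379048988223076
fit [0.54465027 0.09140646] 0.022861181212419226
ring -1 [ 0.4312151  -0.09075531] 0.026052690704667456
ring 0 [ 0.43340633 -0.08806611] 0.01341393447244875
(319, 174) [0.54535255 0.09004415 0.083     ]
(319, 177) [0.54534698 0.09348726 0.083     ]
(319, 171) [0.54535809 0.08661355 0.083     ]
```

View pics/w1c.png

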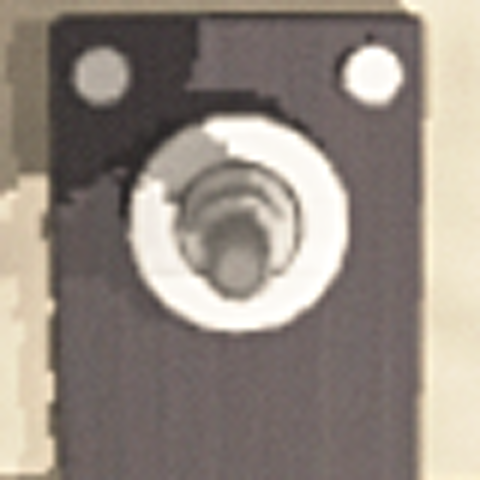

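Call:
arm_command --travel '[[0,-0.12,0],[-0.08,-0.2,-0.1],[-0.228,-0.366,-0.3],[-0.228,-0.366,-0.336],[-0.228,-0.366,-0.336],[-0.228,-0.366,-0.336],[-0.228,-0.366,-0.336],[-0.228,-0.366,-0.4],[-0.228,-0.366,-0.46],[-0.228,-0.366,-0.51],[-0.228,-0.366,-0.533],[-0.228,-0.366,-0.533],[-0.228,-0.366,-0.533]]' --delta_rot '[[0,0,0],[0,0,0],[0,0,0],[0,0,0],[0,0,0],[0,0,0],[0,0,0],[0,0,0],[0,0,0],[0,0,0],[0,0,0],[0,0,0],[0,0,0]]'

```text
time_s: 6.28
tcp_pos: [0.432, -0.0912, 0.022]
eef_rot: [-179.9, 0.0, -89.9]
contact_force: [-0.5, -0.0, 0.1]
gripper_width: 0.0705
gripper_force: 0.0
```

Call:
arm_command --travel '[[0,0,0],[0,0,0],[0,0,0],[0,0,0],[0,0,0.1],[0,0,0.2],[0,0,0.28],[0,0,0.28]]' --delta_rot '[[0,0,0],[0,0,0],[0,0,0],[0,0,0],[0,0,0],[0,0,0],[0,0,0],[0,0,0]]' --grip 0.4 --newtons 30

```text
time_s: 7.28
tcp_pos: [0.4327, -0.0914, 0.1639]
eef_rot: [-179.6, 0.1, -89.9]
contact_force: [1.1, 0.7, -1.7]
gripper_width: 0.05
gripper_force: 30.0
```

Run:
```python
from h import *
c=wcap();im=c["img"]
h=cv2.cvtColor(im,cv2.COLOR_RGB2HSV);m=cv2.inRange(h,(12,120,60),(32,255,255))
n,l,st,ce=cv2.connectedComponentsWithStats(m)
print(c["p"],[(s.tolist()) for s in st[1:] if s[4]>40])
save(c,"w2.png")
```

```text
[ 0.4327243  -0.0913685   0.16394917] [[26, 0, 22, 21, 364], [208, 27, 51, 50, 1967], [355, 36, 94, 57, 3550], [5, 38, 15, 18, 202], [15, 74, 23, 29, 515], [2, 101, 13, 16, 147], [161, 103, 33, 33, 768], [94, 124, 24, 115, 898], [271, 197, 97, 49, 2774], [226, 223, 15, 15, 145], [210, 232, 18, 52, 522], [410, 232, 18, 52, 527], [115, 262, 10, 29, 63], [217, 273, 307, 33, 4071]]
```

View pics/w2.png

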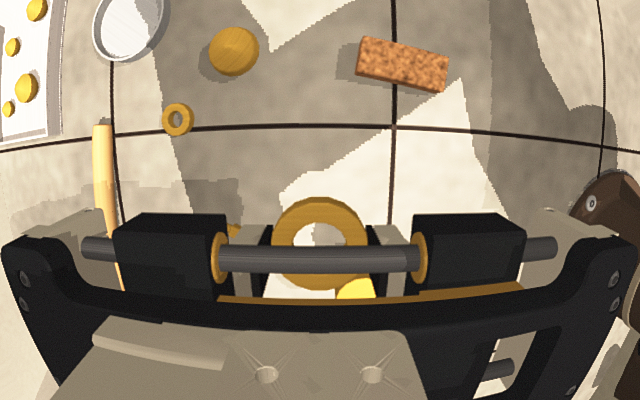

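The large ring is held between the fingers, centred near column 319, with its front edge at row 197. The small ring shows at (177,119).

```bash
cat >> h.py <<'E'
def held(c,R,dz,u0=255,u1=385,v0=150):
    """y of held ring axis rel. TCP: circle of known radius R fitted to the front outline of its top edge at height tcp+dz"""
    h=cv2.cvtColor(c["img"],cv2.COLOR_RGB2HSV);m=cv2.inRange(h,(12,120,60),(32,255,255))
    q=[]
    for u in range(u0,u1):
        w=np.flatnonzero(m[v0:246,u])
        if len(w) : q.append((u,v0+w[0]))
    P=np.array([wonz(c,*map(float,p),c["p"][2]+dz)[:2] for p in q])-c["p"][:2]
    k=np.abs(P[:,0])<.6*R;P=P[k]
    cy=P[:,1]+np.sqrt(R*R-(P[:,0]-0)**2)
    return np.median(cy),cy.std(),len(cy)
E
python3 - <<'E'
from h import *
c=wcap();print(held(c,.026,-.008))
im=c["img"];h=cv2.cvtColor(im,cv2.COLOR_RGB2HSV);m=cv2.inRange(h,(12,120,60),(32,255,255))[95:145,150:205]
q=max(cv2.findContours(m,0,cv2.CHAIN_APPROX_NONE)[0],key=len).reshape(-1,2)+[150,95]
P=np.array([wonz(c,*map(float,p),.01)[:2] for p in q]);print("small",cv2.minEnclosingCircle(P.astype(np.float32)))
E
```

```text
(np.float64(-0.0013777358144115952), np.float64(0.00030757191398098863), 63)
small ((0.5762277245521545, -0.1598731428384781), 0.019023070111870766)
```

Call:
arm_command --travel '[[0.05,0.08,0],[0.225,0.365,0],[0.225,0.365,0],[0.225,0.365,0],[0.225,0.365,0],[0.225,0.365,-0.06],[0.225,0.365,-0.06],[0.225,0.365,-0.06]]' --delta_rot '[[0,0,0],[0,0,0],[0,0,0],[0,0,0],[0,0,0],[0,0,0],[0,0,0],[0,0,0]]'

```text
time_s: 8.38
tcp_pos: [0.5433, 0.0903, 0.131]
eef_rot: [179.9, -0.1, -90.0]
contact_force: [-0.8, 0.2, -0.7]
gripper_width: 0.05
gripper_force: 30.0
```

Run:
```python
from h import *
c=wcap();print(c["p"]);print(held(c,.026,-.008))
im=c["img"]
save({"img":im[180:310,230:410].repeat(4,0).repeat(4,1)},"w3.png")
```

```text
[0.54328047 0.09030205 0.13100669]
(np.float64(-0.001486236836334802), np.float64(0.0003381205171913735), 63)
```

View pics/w3.png

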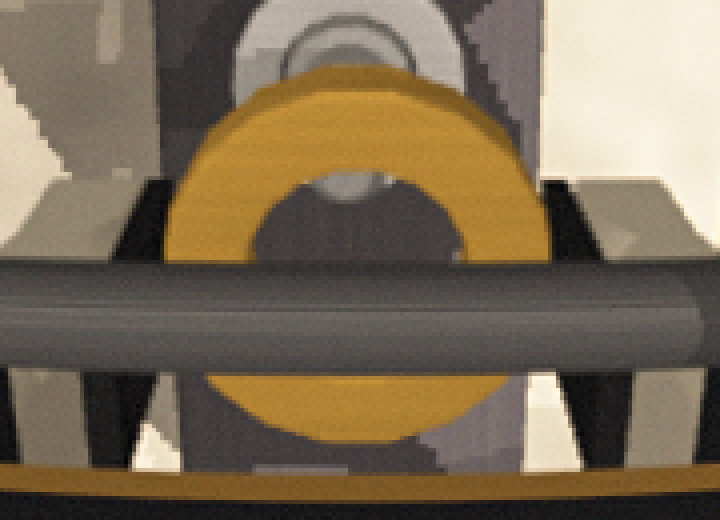

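The ring is over the post: the tip appears at crop (348,180), and the ring's top-face centre is at about column 357. The tool should therefore move about 1.7 mm in +x.

Run:
```python
from h import *
c=wcap();print(c["p"])
for dz,row in((-.008,180+92/4),(-.022,180+66/4)):
    e=wonz(c,319.4,row,c["p"][2]+dz);print("ring front",e-c["p"], "centre y",e[1]+.026)
print("ring bore front top", wonz(c,319.4,180+172/4,c["p"][2]-.008)[1]+.0145)
for z in(.083,.078):print("tip",wonz(c,230+348/4,180+185/4,z))
for e in(165,550): print("side x",wonz(c,230+e/4,180+250/4,c["p"][2]-.008))
```

```text
[0.54368619 0.09055996 0.13159237]
ring front [-0.00012888 -0.02433538 -0.008     ] centre y 0.09222457962940296
ring front [-0.00014818 -0.02394461 -0.022     ] centre y 0.09261535473512057
ring bore front top 0.0911249312405969
tip [0.54499551 0.09333464 0.083     ]
tip [0.54502699 0.09517916 0.078     ]
side x [0.56832521 0.08748051 0.12359237]
side x [0.51873042 0.08742226 0.12359237]
```

Call:
arm_command --travel '[[0.003,-0.001,0],[0.003,-0.001,-0.05],[0.003,-0.001,-0.1],[0.003,-0.001,-0.14],[0.003,-0.001,-0.14]]' --delta_rot '[[0,0,0],[0,0,0],[0,0,0],[0,0,0],[0,0,0]]'

```text
time_s: 9.1
tcp_pos: [0.5443, 0.0899, 0.0602]
eef_rot: [179.9, -0.1, -90.0]
contact_force: [0.1, 0.8, -1.3]
gripper_width: 0.0502
gripper_force: 30.0
```

Call:
arm_command --travel '[[0,0,-0.006],[0,0,-0.012],[0,0,-0.018],[0,0,-0.018]]' --delta_rot '[[0,0,0],[0,0,0],[0,0,0],[0,0,0]]'

```text
time_s: 9.6
tcp_pos: [0.5449, 0.0904, 0.0521]
eef_rot: [180.0, -0.0, -89.9]
contact_force: [0.5, -0.3, -1.9]
gripper_width: 0.0502
gripper_force: 30.0
```

Call:
arm_command --travel '[[0,0,-0.003],[0,0,-0.003],[0,0,-0.003],[0,0,0.05],[0,0,0.15],[0,0,0.22],[0,0,0.22]]' --delta_rot '[[0,0,0],[0,0,0],[0,0,0],[0,0,0],[0,0,0],[0,0,0],[0,0,0]]' --grip 0.72

```text
time_s: 10.48
tcp_pos: [0.5467, 0.0911, 0.1654]
eef_rot: [-179.7, 0.1, -89.9]
contact_force: [-0.5, 0.3, -0.7]
gripper_width: 0.0631
gripper_force: 0.0
```

```bash
cat >> h.py <<'E'
def brass(c,u0,v0,u1,v1,zt):
    """outer outline of a brass thing in a wrist-image window, cast on plane zt -> circle fit"""
    h=cv2.cvtColor(c["img"],cv2.COLOR_RGB2HSV);m=cv2.inRange(h,(12,120,60),(32,255,255))[v0:v1,u0:u1]
    q=max(cv2.findContours(m,0,cv2.CHAIN_APPROX_NONE)[0],key=len).reshape(-1,2)+[u0,v0]
    P=np.array([wonz(c,*map(float,p),zt)[:2] for p in q]).astype(np.float32)
    return cv2.minEnclosingCircle(P),q.min(0),q.max(0)
E
python3 - <<'E'
from h import *
c=wcap();print(c["p"]);print(brass(c,260,100,380,240,.042))
s=viewer.capture("scene");h=cv2.cvtColor(s["img"],cv2.COLOR_RGB2HSV);m=cv2.inRange(h,(12,130,70),(32,255,255))
u,v=proj(s,np.array([.545,.0905,.035])).astype(int);w=m[v-14:v+14,u-18:u+18];q=np.argwhere(w)
print(u,v,len(q),q.min(0)+[v-14,u-18],q.max(0)+[v-14,u-18]);print("expect top/bottom rows at",[proj(s,np.array([.545+a,.0905,z])).round(1).tolist() for a in(-.026,.026) for z in(.028,.042)])
save(s,"s2.png")
E
```

```text
[0.54671973 0.09109339 0.16541762]
(((0.5453677773475647, 0.08992239087820053), 0.026534907519817352), array([292, 162]), array([351, 220]))
365 229 158 [222 356] [236 375]
expect top/bottom rows at [[370.8, 225.5], [371.4, 221.6], [359.5, 237.0], [360.0, 233.1]]
```

Call:
arm_command --travel '[[-0.04,-0.2,0],[-0.162,-0.63,0],[-0.162,-0.63,0],[-0.162,-0.63,0],[-0.162,-0.63,0],[-0.162,-0.63,0],[-0.162,-0.63,0]]' --delta_rot '[[0,0,0],[0,0,0],[0,0,0],[0,0,0],[0,0,0],[0,0,0],[0,0,0]]'

```text
time_s: 11.45
tcp_pos: [0.4631, -0.2253, 0.161]
eef_rot: [179.9, 0.0, -90.1]
contact_force: [-0.1, -0.5, 0.2]
gripper_width: 0.0631
gripper_force: 0.0
```

Run:
```python
from h import *
c=wcap();print(c["p"]);im=c["img"];h=cv2.cvtColor(im,cv2.COLOR_RGB2HSV);m=cv2.inRange(h,(12,120,60),(32,255,255))
n,l,st,ce=cv2.connectedComponentsWithStats(m)
for i in range(1,n):
    if st[i][4]>100: print(st[i],wonz(c,*ce[i],.009).round(3))
    if st[i][4]>100 and np.hypot(*(wonz(c,*ce[i],.009)[:2]-[.466,-.322]))<.02:
        x,y,w,hh,_=st[i];print("M",brass(c,x-2,y-2,x+w+2,y+hh+2,.009),brass(c,x-2,y-2,x+w+2,y+hh+2,.018))
save(c,"w4.png")
```

```text
[ 0.4631313  -0.22529315  0.16098952]
[ 293   63   46   45 1191] [ 0.466 -0.322  0.009]
M (((0.4663918912410736, -0.32149624824523926), 0.021511919796466827), array([293,  63], dtype=int32), array([338, 107], dtype=int32)) (((0.4663001596927643, -0.3205619156360626), 0.020847182720899582), array([293,  63], dtype=int32), array([338, 107], dtype=int32))
[ 29  88  23  28 482] [ 0.818 -0.34   0.009]
[ 11 128  16  20 233] [ 0.875 -0.299  0.009]
[ 240  166   51   50 2000] [ 0.515 -0.221  0.009]
[ 31 173  24  31 571] [ 0.83  -0.227  0.009]
[ 381  177   89   46 2691] [ 0.359 -0.211  0.009]
[ 19 194  13  16 155] [ 0.883 -0.208  0.009]
[189 229  34  53 713] [ 0.592 -0.153  0.009]
[429 231  21  51 579] [ 0.33  -0.147  0.009]
[ 241  278  299   28 2318] [ 0.366 -0.099  0.009]
```

Call:
arm_command --travel '[[0.004,-0.1,0],[0.004,-0.193,-0.05],[0.004,-0.193,-0.12],[0.004,-0.193,-0.2],[0.004,-0.193,-0.26],[0.004,-0.193,-0.28],[0.004,-0.193,-0.28]]' --delta_rot '[[0,0,0],[0,0,0],[0,0,0],[0,0,0],[0,0,0],[0,0,0],[0,0,0]]'

```text
time_s: 12.38
tcp_pos: [0.4665, -0.3203, 0.0219]
eef_rot: [179.9, 0.0, -89.8]
contact_force: [0.4, -0.2, 0.2]
gripper_width: 0.063
gripper_force: 0.0
```

Call:
arm_command --travel '[[0,0,0],[0,0,0],[0,0,0],[0,0,0],[0,0,0.1],[0,0,0.2],[0,0,0.3],[0,0,0.3]]' --delta_rot '[[0,0,0],[0,0,0],[0,0,0],[0,0,0],[0,0,0],[0,0,0],[0,0,0],[0,0,0]]' --grip 0.3 --newtons 30

```text
time_s: 13.38
tcp_pos: [0.4682, -0.3221, 0.1766]
eef_rot: [-179.6, -0.2, -89.9]
contact_force: [0.6, -0.3, -2.5]
gripper_width: 0.0406
gripper_force: 30.0
```

Call:
arm_command --travel '[[0.05,0.2,0],[0.158,0.824,0],[0.158,0.824,0],[0.158,0.824,0],[0.158,0.824,0],[0.158,0.824,0],[0.158,0.824,0],[0.158,0.824,-0.08],[0.158,0.824,-0.08],[0.158,0.824,-0.08]]' --delta_rot '[[0,0,0],[0,0,0],[0,0,0],[0,0,0],[0,0,0],[0,0,0],[0,0,0],[0,0,0],[0,0,0],[0,0,0]]'

```text
time_s: 14.62
tcp_pos: [0.5451, 0.0904, 0.1325]
eef_rot: [180.0, -0.0, -90.0]
contact_force: [1.1, 0.3, -0.9]
gripper_width: 0.0407
gripper_force: 30.0
```

Run:
```python
from h import *
c=wcap();print(c["p"]);print(held(c,.021,-.022),brass(c,270,185,370,246,.1))
save({"img":c["img"][180:310,230:410].repeat(4,0).repeat(4,1)},"w5.png")
```

```text
[0.54510347 0.09035591 0.13248438]
(np.float64(-0.01721684680110576), np.float64(0.0004311062540787366), 47) (((0.545422375202179, 0.08527357131242752), 0.027730515226721764), array([279, 185]), array([358, 245]))
```

View pics/w5.png

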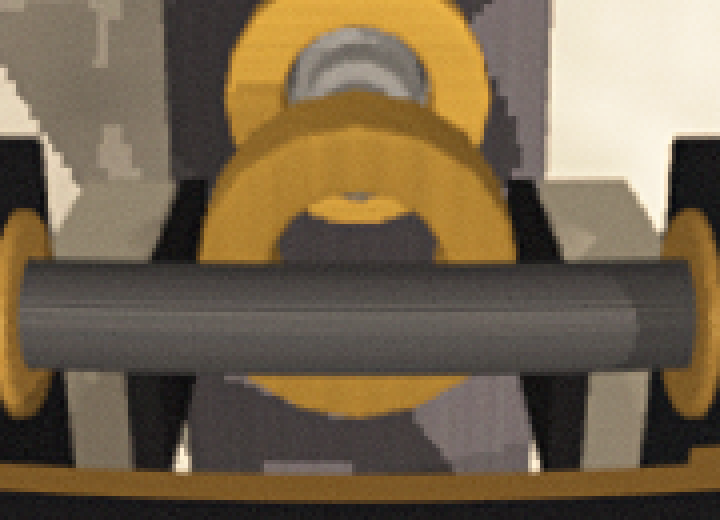

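The medium ring is held and centred at crop column 357, in line with the post. Its front edge is at crop rows 92 (bottom) and 128 (top), and its rear top edge at row 415.

Run:
```python
from h import *
c=wcap();p=c["p"];print(p)
g=lambda row,dz:wonz(c,319.3,180+row/4,p[2]+dz)[1]
print(g(92,-.022)+.021-p[1],g(128,-.004)+.021-p[1],g(415,-.004)-.021-p[1],g(197,-.004)+.0115-p[1])
```

```text
[0.54549863 0.09042448 0.13303547]
0.0006689135158029075 2.0915837063650855e-05 -0.0021316862658302405 -0.0006100995918302127
```

Call:
arm_command --travel '[[0,0.001,-0.04],[0,0.001,-0.08],[0,0.001,-0.105],[0,0.001,-0.118],[0,0.001,-0.128],[0,0.001,-0.132],[0,0.001,-0.132]]' --delta_rot '[[0,0,0],[0,0,0],[0,0,0],[0,0,0],[0,0,0],[0,0,0],[0,0,0]]'

```text
time_s: 15.6
tcp_pos: [0.5451, 0.0915, 0.0663]
eef_rot: [-180.0, 0.0, -89.9]
contact_force: [0.6, -0.3, -1.2]
gripper_width: 0.0406
gripper_force: 30.0
```

Ring bottom is at about 44 mm, past the cone, with no contact force. Releasing.

Call:
arm_command --travel '[[0,0,-0.003],[0,0,-0.003],[0,0,-0.003],[0,0,0.05],[0,0,0.15],[0,0,0.2],[0,0,0.2]]' --delta_rot '[[0,0,0],[0,0,0],[0,0,0],[0,0,0],[0,0,0],[0,0,0],[0,0,0]]' --grip 0.6

```text
time_s: 16.48
tcp_pos: [0.5463, 0.0919, 0.1686]
eef_rot: [-179.7, 0.1, -89.9]
contact_force: [-0.4, 0.5, 0.3]
gripper_width: 0.0524
gripper_force: 0.0
```

Run:
```python
from h import *
c=wcap();print(c["p"]);print(brass(c,260,100,380,245,.042))
h=cv2.cvtColor(c["img"],cv2.COLOR_RGB2HSV);print(cv2.inRange(h,(12,120,60),(32,255,255))[140:246:3,319]//255)
# expected: front edge rows for medium top z .060
from scipy.optimize import brentq
for z,y in((.042,.0907-.026),(.042,.0907-.021),(.06,.0907-.021),(.06,.0907-.0115)):
    print(z,y,brentq(lambda v:wonz(c,319.3,v,z)[1]-y,100,300))
v=np.array([c["img"][k,319].sum() for k in range(165,246)]);print(v.tolist())
```

```text
[0.54625944 0.09192741 0.16861622]
(((0.5450499653816223, 0.09081581234931946), 0.027094824239611626), array([292, 161]), array([349, 220]))
[0 0 0 0 0 0 0 1 1 1 1 1 1 1 1 0 0 0 0 0 0 0 0 0 1 1 1 0 0 0 0 0 0 0 0 0]
0.042 0.06470000000000001 161.60411714010883
0.042 0.0697 167.31898744663042
0.06 0.0697 170.98416784862417
0.06 0.0792 182.47157813592335
[463, 458, 458, 446, 368, 297, 267, 342, 430, 470, 453, 446, 442, 432, 429, 434, 432, 422, 438, 451, 471, 439, 361, 322, 321, 325, 339, 341, 336, 341, 356, 372, 386, 407, 434, 473, 505, 496, 503, 509, 504, 500, 489, 488, 366, 316, 399, 458, 432, 438, 426, 438, 430, 432, 415, 263, 196, 180, 184, 244, 319, 328, 312, 323, 329, 321, 328, 318, 328, 334, 320, 325, 330, 330, 332, 329, 325, 331, 341, 345, 262]
```

Call:
arm_command --travel '[[0.064,-0.312,0],[0.064,-0.312,0],[0.064,-0.312,0],[0.064,-0.312,0],[0.064,-0.312,0]]' --delta_rot '[[0,0,0],[0,0,0],[0,0,0],[0,0,0],[0,0,0]]'

```text
time_s: 17.15
tcp_pos: [0.5764, -0.0647, 0.165]
eef_rot: [179.9, -0.0, -90.0]
contact_force: [0.7, 0.4, 0.6]
gripper_width: 0.0525
gripper_force: 0.0
```

Run:
```python
from h import *
c=wcap();print(c["p"]);im=c["img"];h=cv2.cvtColor(im,cv2.COLOR_RGB2HSV);m=cv2.inRange(h,(12,120,60),(32,255,255))
n,l,st,ce=cv2.connectedComponentsWithStats(m)
for i in range(1,n):
    w=wonz(c,*ce[i],.007)
    if st[i][4]>80 and np.hypot(*(w[:2]-[.577,-.161]))<.03:
        x,y,w_,hh,_=st[i];print(st[i],w,brass(c,x-2,y-2,x+w_+2,y+hh+2,.007),brass(c,x-2,y-2,x+w_+2,y+hh+2,.014))
```

```text
[ 0.57639544 -0.06466168  0.16500772]
[299  69  37  35 791] [ 0.57798962 -0.16047172  0.007     ] (((0.5777623653411865, -0.16047532856464386), 0.017422154545783997), array([299,  69], dtype=int32), array([335, 103], dtype=int32)) (((0.5777392387390137, -0.1597711592912674), 0.017012445256114006), array([299,  69], dtype=int32), array([335, 103], dtype=int32))
```

Call:
arm_command --travel '[[0.001,-0.1,0],[0.001,-0.191,-0.05],[0.001,-0.191,-0.12],[0.001,-0.191,-0.2],[0.001,-0.191,-0.27],[0.001,-0.191,-0.29],[0.001,-0.191,-0.29]]' --delta_rot '[[0,0,0],[0,0,0],[0,0,0],[0,0,0],[0,0,0],[0,0,0],[0,0,0]]'

```text
time_s: 18.08
tcp_pos: [0.5776, -0.1593, 0.0213]
eef_rot: [180.0, -0.0, -89.8]
contact_force: [-1.1, -0.5, 0.9]
gripper_width: 0.0524
gripper_force: 0.0
```

Call:
arm_command --travel '[[0,0,0],[0,0,0],[0,0,0],[0,0,0],[0,0,0.1],[0,0,0.2],[0,0,0.28],[0,0,0.28]]' --delta_rot '[[0,0,0],[0,0,0],[0,0,0],[0,0,0],[0,0,0],[0,0,0],[0,0,0],[0,0,0]]' --grip 0.2 --newtons 30

```text
time_s: 19.08
tcp_pos: [0.5794, -0.1604, 0.1647]
eef_rot: [-179.6, -0.0, -89.9]
contact_force: [0.3, -0.7, -0.8]
gripper_width: 0.0324
gripper_force: 30.0
```

Call:
arm_command --travel '[[-0.01,0.1,0],[-0.065,0.5025,0],[-0.065,0.5025,0],[-0.065,0.5025,0],[-0.065,0.5025,0],[-0.065,0.5025,-0.053],[-0.065,0.5025,-0.053],[-0.065,0.5025,-0.053]]' --delta_rot '[[0,0,0],[0,0,0],[0,0,0],[0,0,0],[0,0,0],[0,0,0],[0,0,0],[0,0,0]]'

```text
time_s: 20.08
tcp_pos: [0.5451, 0.0904, 0.1347]
eef_rot: [180.0, -0.0, -90.0]
contact_force: [-0.5, -0.5, -0.8]
gripper_width: 0.0321
gripper_force: 30.0
```

Run:
```python
from h import *
c=wcap();print(c["p"])
save({"img":c["img"][180:310,230:410].repeat(4,0).repeat(4,1)},"w6.png")
```

```text
[0.54514629 0.09042465 0.13467094]
```

View pics/w6.png

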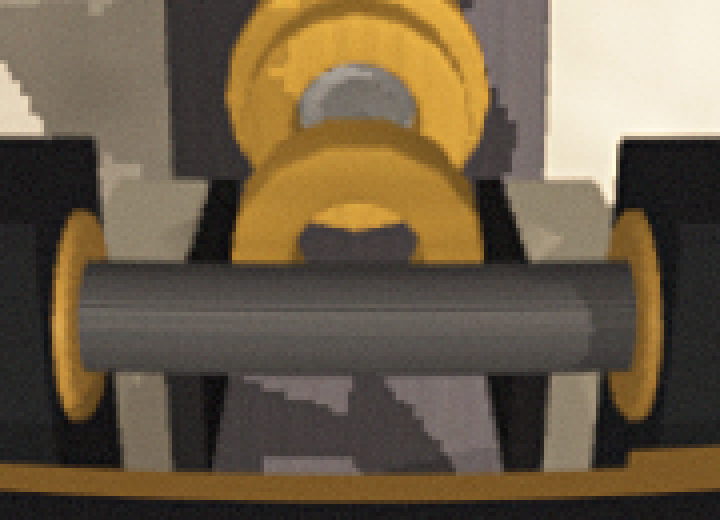

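The small ring is held, centred at column 357 above the two seated rings and the post (crop rows 118–146 are its front face).

Call:
arm_command --travel '[[0,0,-0.04],[0,0,-0.055],[0,0,-0.07],[0,0,-0.085],[0,0,-0.098],[0,0,-0.102],[0,0,-0.102]]' --delta_rot '[[0,0,0],[0,0,0],[0,0,0],[0,0,0],[0,0,0],[0,0,0],[0,0,0]]'

```text
time_s: 21.0
tcp_pos: [0.545, 0.0912, 0.0835]
eef_rot: [180.0, -0.0, -89.9]
contact_force: [-0.1, 0.2, -0.5]
gripper_width: 0.0322
gripper_force: 30.0
```

Call:
arm_command --travel '[[0,0,-0.002],[0,0,-0.002],[0,0,-0.002],[0,0,0.05],[0,0,0.15],[0,0,0.25],[0,0,0.25],[0,0,0.25]]' --delta_rot '[[0,0,0],[0,0,0],[0,0,0],[0,0,0],[0,0,0],[0,0,0],[0,0,0],[0,0,0]]' --grip 0.55

```text
time_s: 22.0
tcp_pos: [0.5447, 0.0911, 0.2085]
eef_rot: [-180.0, 0.0, -89.9]
contact_force: [-0.6, -0.1, -0.4]
gripper_width: 0.0486
gripper_force: 0.0
```

Run:
```python
from h import *
c=wcap();print(c["p"])
s=viewer.capture("scene");K=proj(s,np.array([.545,.0905,.05])).astype(int);b=proj(s,np.array([.545,.2705,.25])).astype(int);print(K,b)
a=c["img"][130:250,260:380].repeat(4,0).repeat(4,1)[:,:400];u=s["img"][140:260,340:440].repeat(4,0).repeat(4,1)
save({"img":np.hstack([a,u[:,:400]])},"w7.png")
```

```text
[0.54469326 0.09112254 0.20850885]
[366 224] [454 193]
```

View pics/w7.png

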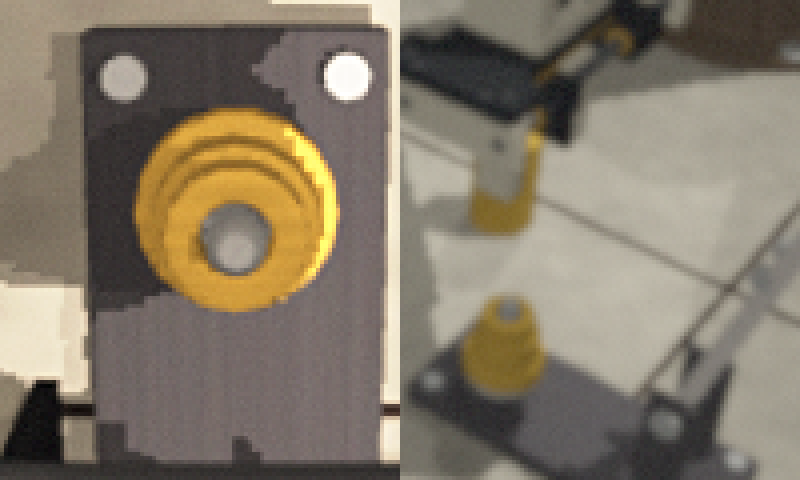

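The stack is seated: three concentric rings with the post tip through the top, at crop (235,240). I've now viewed 11 pictures, one over the limit of 10, so I'll view no more and check by numbers only. Next I locate the ball and check clearance behind it.

```bash
cat > ball.py <<'E'
from h import *
T=viewer.capture("top");S=viewer.capture("scene")
out=[]
for a in np.arange(0,2.05,.02):
    X=np.array([.545-.0005,.0907+.12-.19*np.cos(a),.08+.19*np.sin(a)])
    v=[]
    for c in(T,S):
        u=proj(c,X).round().astype(int)
        w=c["img"][u[1]-2:u[1]+3,u[0]-2:u[0]+3].max(2);v.append(w.mean() if w.size else 999)
    out.append((round(max(v),0),round(a,2),v))
out.sort();print(out[:5])
E
python3 ball.py
python3 - <<'E'
from h import *
T=viewer.capture("top")
print([onz(T,82,150,z).round(3) for z in(0,.1,.2)],[onz(T,155,85,z).round(3) for z in(0,.1)])
E
```

```text
[(np.float64(33.0), np.float64(1.82), [np.float64(32.72), np.float64(31.2)]), (np.float64(34.0), np.float64(1.0), [np.float64(32.72), np.float64(33.68)]), (np.float64(35.0), np.float64(0.98), [np.float64(35.12), np.float64(32.4)]), (np.float64(40.0), np.float64(1.84), [np.float64(40.2), np.float64(28.84)]), (np.float64(45.0), np.float64(1.86), [np.float64(44.52), np.float64(37.32)])]
[array([0.609, 0.505, 0.   ]), array([0.581, 0.446, 0.1  ]), array([0.553, 0.386, 0.2  ])] [array([ 0.781,  0.366, -0.   ]), array([0.735, 0.321, 0.1  ])]
```

Call:
arm_command --travel '[[0,0,0.12],[0,0,0.24],[0,0,0.36],[0,0.1,0.38],[0,0.2,0.38],[0,0.32,0.38],[0,0.43,0.38],[0,0.43,0.38],[0,0.43,0.3],[0,0.43,0.2],[0,0.43,0.13],[0,0.43,0.13],[0,0.43,0.13]]' --delta_rot '[[0,0,0],[0,0,0],[0,0,0],[0,0,0],[0,0,0],[0,0,0],[0,0,0],[0,0,0],[0,0,0],[0,0,0],[0,0,0],[0,0,0],[0,0,0]]' --grip 0

```text
time_s: 23.88
tcp_pos: [0.5458, 0.3061, 0.2752]
eef_rot: [-179.9, 0.0, -89.9]
contact_force: [-0.3, 0.7, 0.9]
gripper_width: 0.0006
gripper_force: 0.0
```

Run:
```python
from h import *
s=r.get_state();print(s["tcp_pos"],s["contact_force"],s["gripper_width"])
y0,z0=.3058,.274
for a in[1.8,1.7,1.6,1.5,1.4,1.3,1.2,1.1,1.0,.9,.8,.7,.6,.5,.4,.3,.2,.12]:
    y=.2107-.19*np.cos(a)+.02*np.sin(a);z=.08+.19*np.sin(a)+.01+.02*max(np.cos(a),0)
    print(a,round((y-y0)*2,3),round((z-z0)*2,3))
```

```text
[0.5458392  0.30612048 0.27520868] [-0.26631125  0.70977074  0.90330651] 0.0005628088665267666
1.8 -0.065 0.002
1.7 -0.102 0.009
1.6 -0.139 0.012
1.5 -0.177 0.014
1.4 -0.215 0.013
1.3 -0.253 0.009
1.2 -0.291 0.001
1.1 -0.327 -0.011
1.0 -0.362 -0.027
0.9 -0.395 -0.045
0.8 -0.426 -0.068
0.7 -0.455 -0.093
0.6 -0.481 -0.12
0.5 -0.505 -0.151
0.4 -0.525 -0.183
0.3 -0.541 -0.217
0.2 -0.555 -0.253
0.12 -0.563 -0.283
```

Call:
arm_command --travel '[[0,-0.065,0.002],[0,-0.102,0.009],[0,-0.139,0.012],[0,-0.177,0.014],[0,-0.215,0.013],[0,-0.253,0.009],[0,-0.291,0.001],[0,-0.327,-0.011],[0,-0.362,-0.027],[0,-0.395,-0.045],[0,-0.426,-0.068],[0,-0.455,-0.093],[0,-0.481,-0.12],[0,-0.505,-0.151],[0,-0.525,-0.183],[0,-0.541,-0.217],[0,-0.555,-0.253],[0,-0.563,-0.283],[0,-0.563,-0.283]]' --delta_rot '[[0,0,0],[0,0,0],[0,0,0],[0,0,0],[0,0,0],[0,0,0],[0,0,0],[0,0,0],[0,0,0],[0,0,0],[0,0,0],[0,0,0],[0,0,0],[0,0,0],[0,0,0],[0,0,0],[0,0,0],[0,0,0],[0,0,0]]'

```text
time_s: 26.25
tcp_pos: [0.5437, 0.0235, 0.1304]
eef_rot: [179.8, -0.1, -90.0]
contact_force: [-0.6, -1.2, -0.2]
gripper_width: 0.0003
gripper_force: 0.0
```

```bash
python3 ball.py
```

```text
[(np.float64(45.0), np.float64(0.52), [np.float64(45.24), np.float64(35.52)]), (np.float64(46.0), np.float64(0.5), [np.float64(44.88), np.float64(45.64)]), (np.float64(46.0), np.float64(0.54), [np.float64(45.64), np.float64(35.96)]), (np.float64(46.0), np.float64(0.56), [np.float64(46.16), np.float64(35.56)]), (np.float64(46.0), np.float64(0.58), [np.float64(45.92), np.float64(35.0)])]
```

Call:
arm_command --travel '[[0,-0.003,-0.01],[0,-0.005,-0.02],[0,-0.006,-0.03],[0,-0.006,-0.03]]' --delta_rot '[[0,0,0],[0,0,0],[0,0,0],[0,0,0]]'

```text
time_s: 26.85
tcp_pos: [0.545, 0.0216, 0.1168]
eef_rot: [180.0, -0.0, -89.9]
contact_force: [1.1, 1.4, 0.2]
gripper_width: 0.0002
gripper_force: 0.3
```

Call:
arm_command --travel '[[0,0,-0.004],[0,0,-0.008],[0,0,-0.012],[0,0,-0.012]]' --delta_rot '[[0,0,0],[0,0,0],[0,0,0],[0,0,0]]'

```text
time_s: 27.35
tcp_pos: [0.5451, 0.0213, 0.1113]
eef_rot: [-180.0, -0.0, -89.9]
contact_force: [-0.8, -0.1, 3.4]
gripper_width: 0.0005
gripper_force: 2.1
```

Run:
```python
from h import *
print(r.get_state()["contact_force"])
S=viewer.capture("scene");T=viewer.capture("top")
for a in(0,.05,.1,.3,.6,.9,1.2):
  for rr in(.19,.15,.13,.1):
    X=np.array([.5445,.2107-rr*np.cos(a),.08+rr*np.sin(a)])
    print(a,rr,[(proj(c,X).round().astype(int).tolist(),c["img"][tuple(proj(c,X).round().astype(int)[::-1])].tolist()) for c in(S,T)])
```

```text
[-0.76861835 -0.09527598  3.38740042]
0 0.19 [([344, 204], [84, 81, 69]), ([288, 188], [45, 46, 48])]
0 0.15 [([357, 211], [123, 120, 113]), ([269, 186], [45, 46, 47])]
0 0.13 [([364, 214], [170, 164, 147]), ([259, 185], [99, 98, 96])]
0 0.1 [([374, 220], [170, 163, 149]), ([245, 184], [99, 91, 95])]
0.05 0.19 [([344, 201], [125, 122, 106]), ([288, 187], [46, 45, 49])]
0.05 0.15 [([357, 209], [126, 123, 117]), ([268, 185], [43, 46, 48])]
0.05 0.13 [([364, 212], [159, 155, 144]), ([259, 184], [117, 100, 73])]
0.05 0.1 [([375, 218], [165, 160, 148]), ([244, 183], [99, 92, 94])]
0.1 0.19 [([345, 198], [120, 115, 104]), ([287, 186], [40, 41, 43])]
0.1 0.15 [([358, 206], [130, 126, 120]), ([268, 184], [41, 40, 43])]
0.1 0.13 [([365, 211], [138, 134, 126]), ([258, 184], [90, 84, 78])]
0.1 0.1 [([375, 217], [148, 143, 132]), ([244, 183], [99, 92, 94])]
0.3 0.19 [([348, 188], [80, 69, 51]), ([282, 181], [43, 43, 43])]
0.3 0.15 [([361, 198], [130, 118, 91]), ([263, 180], [42, 41, 41])]
0.3 0.13 [([367, 204], [182, 176, 161]), ([254, 180], [116, 112, 109])]
0.3 0.1 [([377, 212], [183, 177, 164
[... 165 characters left out ...]

0.6 0.13 [([375, 195], [187, 183, 168]), ([242, 175], [136, 127, 121])]
0.6 0.1 [([383, 205], [190, 185, 169]), ([231, 176], [242, 235, 229])]
0.9 0.19 [([375, 167], [121, 119, 105]), ([241, 164], [198, 184, 167])]
0.9 0.15 [([383, 183], [183, 179, 164]), ([230, 168], [167, 159, 145])]
0.9 0.13 [([387, 191], [185, 180, 166]), ([225, 170], [109, 103, 94])]
0.9 0.1 [([393, 202], [186, 180, 166]), ([218, 172], [40, 39, 39])]
1.2 0.19 [([396, 165], [104, 102, 90]), ([208, 157], [77, 66, 56])]
1.2 0.15 [([400, 182], [179, 174, 159]), ([205, 162], [69, 59, 51])]
1.2 0.13 [([401, 190], [189, 184, 169]), ([204, 165], [62, 55, 47])]
1.2 0.1 [([404, 202], [169, 163, 149]), ([202, 169], [51, 43, 38])]
```

Call:
arm_command --travel '[[0,0,-0.003],[0,0,-0.006],[0,0,-0.006]]' --delta_rot '[[0,0,0],[0,0,0],[0,0,0]]'

```text
time_s: 27.82
tcp_pos: [0.5452, 0.0212, 0.109]
eef_rot: [-180.0, -0.0, -89.9]
contact_force: [-2.7, -0.4, 12.5]
gripper_width: 0.0005
gripper_force: 5.9
```

Call:
arm_command --travel '[[0,0,-0.003],[0,0,-0.006],[0,0,-0.006]]' --delta_rot '[[0,0,0],[0,0,0],[0,0,0]]'

```text
time_s: 28.2
tcp_pos: [0.5453, 0.0212, 0.1079]
eef_rot: [-179.9, -0.1, -89.9]
contact_force: [-10.0, -0.6, 28.5]
gripper_width: 0.0004
gripper_force: 14.8
```

Call:
arm_command --travel '[[0,0,0.01],[0,0,0.05],[0,0,0.15],[0,-0.1,0.3],[0,-0.2,0.35],[0,-0.3,0.35],[0,-0.3,0.35],[0,-0.3,0.35]]' --delta_rot '[[0,0,0],[0,0,0],[0,0,0],[0,0,0],[0,0,0],[0,0,0],[0,0,0],[0,0,0]]'

```text
time_s: 29.2
tcp_pos: [0.5445, -0.1287, 0.2792]
eef_rot: [179.9, 0.0, -90.0]
contact_force: [-0.3, -0.7, 0.4]
gripper_width: 0.0006
gripper_force: 0.0
```

Run:
```python
from h import *
import pickle
T=viewer.capture("top");S=viewer.capture("scene")
for rep in range(1):
    pt=[]
    for c in(T,S):
        u=proj(c,np.array([.5445,.0207,.08])).round().astype(int);w=16
        m=(c["img"][u[1]-w:u[1]+w,u[0]-w:u[0]+w].max(2)<(45 if c is T else 60)).astype(np.uint8)
        n,l,st,ce=cv2.connectedComponentsWithStats(m);k=[(st[i][4],(ce[i]+u-w).round(1).tolist(),st[i][2:4].tolist()) for i in range(1,n) if st[i][4]>8];print(u,k)
        if k: pt.append(min(k,key=lambda q:np.hypot(*(np.array(q[1])-u)))[1])
    o1,d1=ray(T,*pt[0]);o2,d2=ray(S,*pt[1]);s=np.linalg.lstsq(np.c_[d1,-d2],o2-o1,rcond=None)[0]
    print("ball",(o1+d1*s[0]+o2+d2*s[1])/2,np.linalg.norm(o1+d1*s[0]-o2-d2*s[1]))
for c in(T,S):
    print("bar0/.05/.1 ball px",[proj(c,np.array([.5445,.2107-.19*np.cos(a),.08+.19*np.sin(a)])).round(1).tolist() for a in(0,.05,.1)])
pickle.dump((T,S),open("f.pkl","wb"))
d=pickle.load(open("d.pkl","rb"))
df=np.abs(T["img"].astype(int)-d["top"]["img"]).max(2)>60;df=cv2.morphologyEx(df.astype(np.uint8),cv2.MORPH_OPEN,np.ones((3,3)))
print([s.tolist() for s in cv2.connectedComponentsWithStats(df)[2][1:]])
```

```text
[288 188] [(np.int32(31), [289.8, 187.4], [9, 9])]
[344 204] [(np.int32(17), [343.4, 203.7], [4, 5])]
ball [0.54517169 0.01843131 0.08018682] 0.0011260829011338314
bar0/.05/.1 ball px [[288.4, 187.8], [288.0, 186.7], [287.3, 185.5]]
bar0/.05/.1 ball px [[344.1, 204.0], [344.3, 201.2], [344.8, 198.5]]
[[0, 0, 90, 256, 12622], [254, 0, 46, 87, 1576], [265, 0, 13, 2, 26], [280, 0, 39, 4, 133], [321, 1, 40, 8, 219], [363, 0, 40, 43, 885], [403, 0, 42, 44, 1521], [445, 0, 42, 46, 1741], [486, 0, 154, 228, 23590], [240, 19, 19, 72, 794], [390, 43, 5, 3, 15], [380, 50, 103, 74, 4979], [192, 54, 51, 82, 1897], [143, 66, 3, 3, 9], [150, 70, 3, 3, 9], [145, 81, 13, 15, 63], [263, 86, 3, 3, 9], [479, 87, 4, 21, 67], [262, 90, 175, 68, 2810], [241, 93, 9, 21, 99], [466, 97, 3, 4, 12], [284, 104, 68, 41, 1922], [458, 108, 12, 4, 40], [483, 124, 25, 35, 375], [100, 132, 3, 3, 9], [69, 136, 3, 4, 12], [191, 136, 44, 34, 941], [68, 141, 3, 4, 12], [220, 141, 154, 145, 15369], [366, 151, 4, 4, 15], [368, 151, 41, 68, 1585], [560, 155, 22, 12, 171], [95, 157, 3, 3, 9], [436, 160, 72, 140, 7814], [94, 
[... 270 characters left out ...]
94, 21, 9, 131], [188, 197, 5, 5, 22], [270, 204, 5, 5, 23], [178, 207, 47, 66, 2271], [392, 208, 14, 13, 133], [34, 212, 8, 16, 75], [364, 219, 27, 69, 1339], [0, 256, 21, 53, 669], [74, 260, 3, 4, 12], [178, 273, 38, 42, 1245], [472, 272, 9, 10, 69], [384, 275, 9, 16, 95], [203, 276, 144, 124, 8314], [356, 300, 151, 100, 8649], [510, 303, 130, 97, 11880], [5, 311, 23, 16, 288], [59, 337, 3, 3, 9], [0, 338, 43, 62, 1167], [57, 347, 3, 3, 9], [56, 351, 3, 3, 9], [55, 356, 3, 4, 12], [54, 361, 3, 3, 9], [53, 365, 3, 4, 12], [52, 371, 3, 4, 12], [165, 373, 37, 27, 810], [51, 376, 3, 4, 12], [50, 381, 3, 4, 12], [49, 386, 3, 3, 9], [48, 391, 3, 4, 12], [349, 394, 5, 6, 25], [47, 396, 3, 4, 12]]
```

Call:
arm_command --travel '[[0,0,0],[0,0,0],[0,0,0],[0,0,0],[0,0,0],[0,0,0],[0,0,0],[0,0,0]]' --delta_rot '[[0,0,0],[0,0,0],[0,0,0],[0,0,0],[0,0,0],[0,0,0],[0,0,0],[0,0,0]]'

```text
time_s: 30.3
tcp_pos: [0.545, -0.1284, 0.28]
eef_rot: [180.0, 0.0, -89.9]
contact_force: [-0.4, -0.9, 0.2]
gripper_width: 0.0004
gripper_force: 0.0
```

Run:
```python
from h import *
import pickle
T0,S0=pickle.load(open("f.pkl","rb"));S=viewer.capture("scene");T=viewer.capture("top")
for a,b,(u,v) in((S0,S,(366,208)),(T0,T,(262,187))):
    A,B=[cv2.GaussianBlur(cv2.cvtColor(i["img"],cv2.COLOR_RGB2GRAY)[v-30:v+30,u-35:u+35],(0,0),1).astype(np.float32) for i in(a,b)]
    print(cv2.phaseCorrelate(A,B),np.abs(A-B).max())
def dark(c):
    u=[344,204];g=c["img"][196:213,336:353].max(2).astype(float);w=np.clip(90-g,0,None);y,x=np.mgrid[196:213,336:353];return (w*x).sum()/w.sum(),(w*y).sum()/w.sum()
print(dark(S0),dark(S))
```

```text
((0.02184747555044453, -0.03308878904341839), 1.0064182970258924) 2.0
((-0.3581868697015196, 0.006160221282158318), 1.0226481620912198) 51.0
(np.float64(343.27300303336705), np.float64(203.6835187057634)) (np.float64(343.28527918781725), np.float64(203.6984771573604))
```

```bash
python3 -c "
from plant import close_job
print(close_job())"
```

```text
the job is handed in; nothing more can be done
None
```

The jig is loaded and handed in at about 30 s: the three rings are on the post in order, the seat was pressed to a firm stop, and the hold-down arm measured level and did not move over the following second; I did not recheck that every bystander stayed put, and I viewed 11 pictures, one over the limit of 10.

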